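# Ease the carrier case lid shut

## Robot

A 6-joint arm with a two-finger parallel gripper is mounted at the origin on a cart in front of the work surface, level with it; the furniture and walls round the work are solid. World frame = base frame: x ahead of the robot, y to its left, z up, the work surface at z = 0. Lengths are in m, angles in rad, forces in N, time in s.
With the tool pointing down it reaches from about 0.35 to 0.8 m from the base axis. Payload 7.3 kg.
Tool frame: the origin (TCP) lies between the finger pads; the fingertips stand 25 mm ahead of it and the grasp point (between the pads) lies 6 mm ahead of it (r.tip_extent is the distance from the TCP to the fingertips, in m); z points along the fingers, y is the direction in which the jaws open and shut (so a half turn about z gives the same grasp; the last joint's range is limited). The gripper opens to 85 mm and grips with 20 to 120 N. Pads are 22 mm wide; open, the fingers measure 114 mm over their backs; the gripper's body (76 mm by 85 mm) begins 54 mm behind the grasp point. The pads swing forward as they close: fully open they stand 13 mm farther back than shut.
Start: joints at [-0.146, 0.342, 1.524, -0, 1.275, -0.146], TCP at [0.525, 0, 0.256] pointing down, gripper open.
Joint ranges: [-2.53, 2.53], [-0.77, 2.02], [0.04, 2.7], [-1, 4.14], [0.28, 2.66], [-3.11, 3.11]. Speed limits (rad/s): [2.57, 2.57, 3.14, 3.14, 3.14, 3.14].

## Interface

Orientations are given as a unit quaternion [x, y, z, w].
In Python, from workcell import r, command_gripper, optics gives the robot as it stands. The module is installed in compiled form; this text tells all that it offers. Calls block until the motion is done:
- r.reach(position, orientation): joint-space move of the TCP to a pose.
- r.move_straight(position, orientation=None, speed=0.15, max_force=None): straight line of the TCP; orientation=None keeps the orientation; speed is the mean speed in m/s. With max_force (N) it stops when the force on the tool has changed by that much, and returns True; else False.
- r.movej(angles): joint-space move.
- command_gripper(opening, force=None): finger opening in m; force is the grip in N (None keeps the last); returns when the fingers have stopped.
- r.hold(seconds).
- r.solve_ik(position, orientation): joint angles nearest the present ones, or None.
- r.read_state(): the state.
- optics.get_image(name): name is "scene" or "side" or "wrist"; returns (picture, depth): 480x640x3 uint8, red, green, blue; 480x640 float32, m along the optical axis (not along the pixel's ray), 0 where there is no reading.
- optics.camera_model(name): a dict with "K" (3x3 intrinsics, pixels), "k1" (the pictures are not rectified: a ray, as slopes to the right and down, at radius r is drawn at 1 + k1 r^2 times it, then the intrinsics apply), "R" (3x3) and "t" (3): a world point X has camera coordinates R X + t; the wrist camera has in their place "tool_from_camera" (4x4, takes a point from camera to tool coordinates, whose origin is the TCP and whose axes are the flange's). Camera axes: x right, y down, z forward; pixel columns grow to the right and rows downward; lengths in m; the calibration is good to about 2 mm. A picture is of the moment at which its call begins: read the wrist's pose just before it. camera_model takes no time and is no camera call.
A pose or a line that the arm cannot do raises r.PlanningError and nothing moves.
- r.finish_job(): hands the job in, once; it reports no verdict.
The state is a dict: "time_s": time; "joint_positions": joint angles; "dq": joint speeds; "tau": joint torques, N m; "eef_pos": TCP position; "eef_rot": TCP orientation; "contact_force": force on the tool from outside, world axes, zero at the start; "torque": the same for the moment, N m; "grip_width": finger opening in m.
Only numpy, scipy, OpenCV 4.12 (cv2) and the standard library are available. Lean on these libraries where they do the work, as an engineer would, in place of code of your own. Each camera call takes 0.05 s, during which the arm holds its last target.

## Task

The lid of the small carrier case stands open, balanced just past upright. Tip it forward with a fingertip from behind, catch it on a finger as it falls and lower it gently until it is fully shut, then take the hand clear. Use only a light touch: never pinch the lid or let it slam, do not shove or lift the case, and leave the things beside it where they are.

Things in the scene. Friction and masses are not known exactly. Their poses are not given: they have to be found in the camera images.
- case: Open black carrier case on rubber feet, loose, 1.2 kg, 110 (x) x 140 (y) x 55 mm high, two steel press tips seated inside. Origin: centre of its underside, z up; -x side = front (roughly towards the robot), +x side carries the lid's hinge: hinge line along the case's y at x = +55 mm, z = 55 mm (the rim).
- lid (a joint): Grey lid's angle, rad: 0 shut, level on the rim; 1.57 upright; 1.75 stop, leaning back from the robot. Plate 4 mm thick, 142 mm wide, 115 mm from hinge to front edge, about 100 g, slippery smooth plastic. The stiffish hinge keeps it standing where it is left from about 1.4 to the stop; below about 1.35 it falls freely in well under a second and slams.
- tab_edge (a point): Middle of the free edge of the lid's thumb tab, on the underside (the face that looks down when shut), 135 mm from the hinge line. The tab, 70 mm wide and 4 mm thick, continues the lid plate at the middle of its front edge; shut, it overhangs the case's front wall by 25 mm, its underside 55 mm above the worktop, nothing under it.
- gauge_weight: Bystander: brass-coloured calibration weight, 26 mm wide, 38 mm high, loose. Origin at the centre of its underside.
- loupe: Bystander: black round loupe, 37 mm wide, 40 mm high, loose. Origin at the centre of its underside.
- amber_dropper: Bystander: amber dropper bottle, 30 mm wide, 104 mm high, loose. Origin at the centre of its underside.

How it is judged:
On the way:
1. the lid, tipped forward, rests on a finger part way down (between 1.25 and 0.3 rad), not falling (slower than 1 rad/s) (value of joint lid between 0.3 and 1.25 rad and velocity of joint lid above -1 rad/s and contact force between the fingers and case above 0.1 N), for 0.25 s.
At the end, for the whole second after the job is handed in: The lid is fully shut (below 0.03 rad), the case stands level within 20 mm of where it stood, and the three bystanders are within 15 mm of where they stood (value of joint lid below 0.03 rad and distance of case from where it was at the start of the episode below 0.02 m and angle between case's own z axis and vertical below 0.03 rad and linear speed of case below 0.01 m/s and distance of each of gauge_weight, loupe, amber_dropper from where it was at the start of the episode below 0.015 m); the robot touches nothing.
It fails at once if the lid slams: it comes down the last part (below 0.4 rad) faster than 3 rad/s, as in a drop of more than about a centimetre (value of joint lid below 0.4 rad and velocity of joint lid below -3 rad/s).
It fails at once if the lid is pinched, or forced with more than 5 N, while it is open (above 0.05 rad) (value of joint lid above 0.05 rad and contact force between the fingers and case above 5 N).
It fails at once if the lid or case is pressed with more than 20 N (contact force between the fingers and case above 20 N).
It fails at once if the case is shoved more than 20 mm, tipped or lifted (distance of case from where it was at the start of the episode above 0.02 m or angle between case's own z axis and vertical above 0.08 rad or height (world z) of case above 0.01 m).
It fails at once if a bystander is moved or knocked over (distance of any of gauge_weight, loupe, amber_dropper from where it was at the start of the episode above 0.015 m or angle between amber_dropper's own z axis and vertical above 0.3 rad).
It also fails if it takes over 45 s, if anything falls off the work surface, if the arm or the gripper's body presses on something with over 40 N, if the wrist force passes 120 N, or if a joint passes its speed limit or range.

## Working session

There is one attempt and no reset: what is moved stays moved. The work goes in short steps, each a Python script; the robot and the scene stay as the last script left them, time stands still between calls to the robot, and variables do not carry over. Pictures are saved under pics/ and viewed, and the job is handed in when it is done.

```bash
ls; mkdir -p pics; python3 - <<'E'
from workcell import r, command_gripper, optics
import cv2, numpy as np
s=r.read_state(); print({k:np.round(v,3) for k,v in s.items()}, r.tip_extent)
for n in ("scene","side","wrist"):
    im,d=optics.get_image(n); cv2.imwrite(f"pics/{n}0.png",im[:,:,::-1]); np.save(f"pics/{n}0d.npy",d)
    m=optics.camera_model(n); print(n,{k:np.round(v,3).tolist() for k,v in m.items()})
E
```

```text
pics
{'time_s': np.float64(0.0), 'joint_positions': array([-0.146,  0.343,  1.525,  0.   ,  1.275, -0.146]), 'dq': array([ 0.002, -0.   ,  0.002, -0.   ,  0.001,  0.001]), 'tau': array([ 1.0000e-03, -4.3368e+01, -2.4601e+01, -0.0000e+00,  8.0000e-03,
       -0.0000e+00]), 'eef_pos': array([0.525, 0.   , 0.256]), 'eef_rot': array([ 0.707,  0.707, -0.   , -0.001]), 'contact_force': array([-0.553, -0.634,  0.121]), 'torque': array([-0.018,  0.041, -0.034]), 'grip_width': np.float64(0.085)} 0.025
scene {'K': [[610.776, 0.0, 308.361], [0.0, 610.776, 247.651], [0.0, 0.0, 1.0]], 'k1': 0.058, 'R': [[0.829, -0.559, -0.017], [-0.361, -0.512, -0.78], [0.427, 0.653, -0.626]], 't': [-0.259, 0.333, 0.522]}
side {'K': [[479.388, 0.0, 314.31], [0.0, 479.388, 244.459], [0.0, 0.0, 1.0]], 'k1': 0.037, 'R': [[0.999, -0.043, -0.017], [-0.039, -0.602, -0.798], [0.024, 0.797, -0.603]], 't': [-0.493, 0.19, 0.701]}
wrist {'K': [[388.316, 0.0, 324.211], [0.0, 388.316, 242.946], [0.0, 0.0, 1.0]], 'k1': -0.006, 'tool_from_camera': [[0.0, -0.958, -0.288, 0.074], [1.0, 0.0, -0.0, -0.001], [0.0, -0.288, 0.958, -0.117], [0.0, 0.0, 0.0, 1.0]]}
```

View pics/scene0.png

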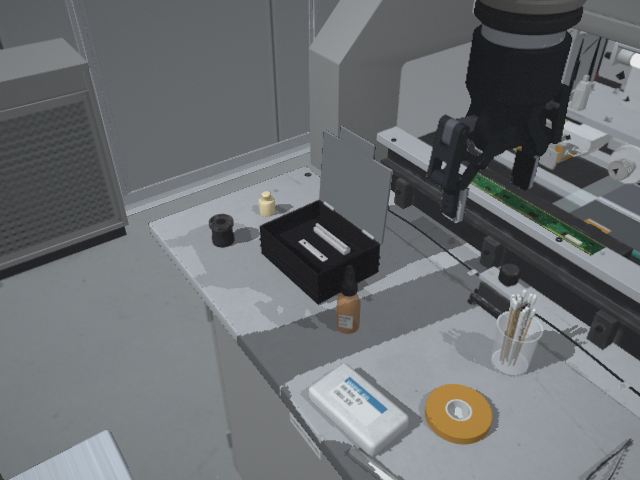

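View pics/side0.png

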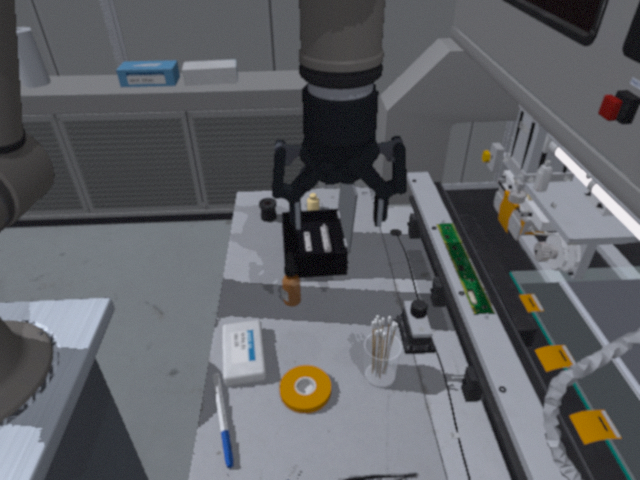

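View pics/wrist0.png

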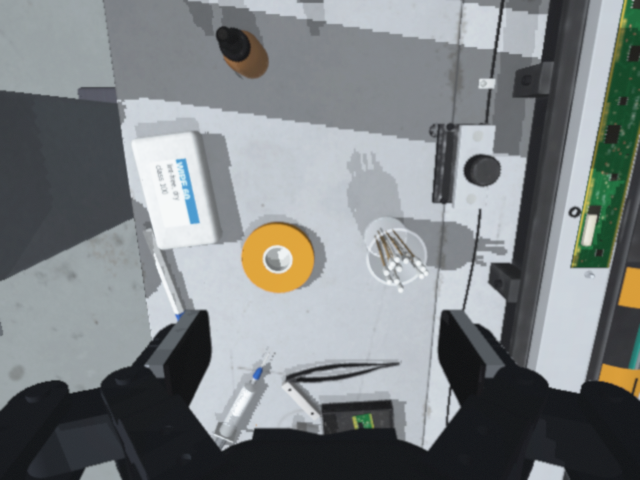

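The case is in the scene view at (320,250), with its lid rising on the right to (365,180). The dropper is in front at (348,310), the weight at (267,205) and the loupe at (221,230). Next I measure them from depth and ray casting.

```bash
cat > h.py <<'E'
from workcell import r, command_gripper, optics
import cv2, numpy as np
from scipy.spatial.transform import Rotation as Ro
def rays(m,uv):
    uv=np.asarray(uv,float).reshape(-1,1,2)
    return cv2.undistortPoints(uv,m["K"],np.array([m["k1"],0,0,0,0.]))[:,0]
def toworld(m,P,st=None):
    if "R" in m: return (P-m["t"])@np.asarray(m["R"])
    T=np.asarray(m["tool_from_camera"]); Pt=P@T[:3,:3].T+T[:3,3]
    return Ro.from_quat(st["eef_rot"]).apply(Pt)+st["eef_pos"]
def depro(m,uv,d,st=None):
    q=rays(m,uv); z=np.asarray(d)[:,None]
    return toworld(m,np.hstack([q*z,z]),st)
def onplane(m,uv,zp,st=None):
    q=rays(m,uv); P=np.hstack([q,np.ones((len(q),1))])
    o=toworld(m,np.zeros((1,3)),st)[0]; w=toworld(m,P,st)-o
    return o+w*((zp-o[2])/w[:,2])[:,None]
def cloud(n,d,box,st=None):
    u0,v0,u1,v1=box; vv,uu=np.mgrid[v0:v1,u0:u1]; k=d[v0:v1,u0:u1]>0
    uv=np.stack([uu[k],vv[k]],1); return uv,depro(optics.camera_model(n),uv,d[v0:v1,u0:u1][k],st)
E
python3 - <<'E'
from h import *
m=optics.camera_model("scene"); d=np.load("pics/scene0d.npy"); im=cv2.imread("pics/scene0.png")
np.set_printoptions(precision=4,suppress=True)
crop=im[120:340,190:420]; cv2.imwrite("pics/crop0.png",cv2.resize(crop,None,fx=2.6,fy=2.6,interpolation=cv2.INTER_CUBIC))
print("rim",onplane(m,[[261,237],[322,204],[379,245],[318,272]],.055))
print("base",onplane(m,[[319,297]],0))
uv,P=cloud("scene",d,(190,120,420,340))
hsv=cv2.cvtColor(im,cv2.COLOR_BGR2HSV)
for nm,b in dict(weight=(255,188,280,220),loupe=(205,212,237,250),dropper=(330,262,365,335)).items():
    uv2,Q=cloud("scene",d,b); k=(Q[:,2]>.004); 
    if nm=="loupe": k&=(hsv[uv2[:,1],uv2[:,0],2]<60)
    if nm=="dropper":
        k&=(hsv[uv2[:,1],uv2[:,0],1]>120)
    Q=Q[k]; print(nm,len(Q),np.percentile(Q,[2,50,98],axis=0))
# lid: grey region
b=(320,130,392,240); uv3,Q=cloud("scene",d,b); g=hsv[uv3[:,1],uv3[:,0]]
k=(Q[:,2]>.065)&(Q[:,2]<.22)&(np.abs(Q[:,1]-.4)<.3)&(g[:,2]>70); Q=Q[k]
print(len(Q),np.percentile(Q,[1,50,99],axis=0))
E
```

```text
rim [[0.4302 0.2934 0.055 ]
 [0.5472 0.3104 0.055 ]
 [0.5544 0.1836 0.055 ]
 [0.4533 0.1853 0.055 ]]
base [[0.4601 0.1935 0.    ]]
weight 313 [[0.4746 0.321  0.0044]
 [0.5029 0.4037 0.0229]
 [0.5161 0.4164 0.0532]]
loupe 420 [[0.3954 0.3658 0.0053]
 [0.4073 0.3717 0.0226]
 [0.4233 0.3957 0.0381]]
dropper 15 [[0.4449 0.1213 0.0149]
 [0.4504 0.1318 0.0511]
 [0.4531 0.1347 0.0568]]
5631 [[0.5545 0.186  0.0665]
 [0.562  0.2562 0.1205]
 [0.7223 0.4195 0.1872]]
```

View pics/crop0.png

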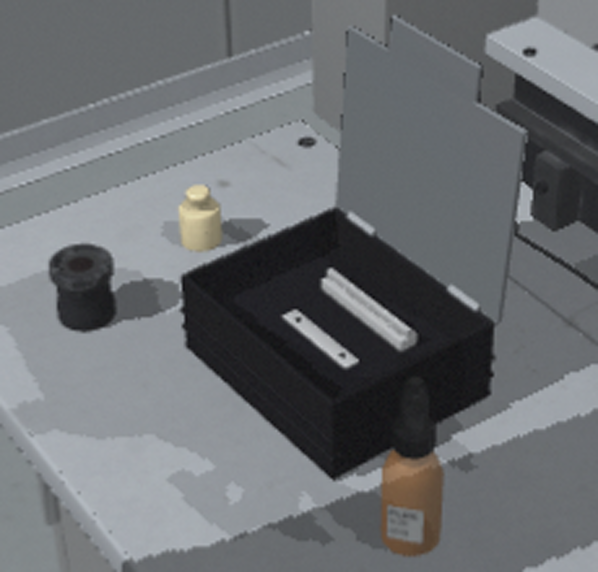

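```bash
python3 - <<'E'
from h import *
np.set_printoptions(precision=4,suppress=True)
m=optics.camera_model("scene"); d=np.load("pics/scene0d.npy"); im=cv2.imread("pics/scene0.png")
c=lambda *a:[[190+x/2.6,120+y/2.6] for x,y in a]
R=onplane(m,c((183,278),(338,210),(493,323),(333,397)),.055); print("rim",R, "sides",np.linalg.norm(np.roll(R,-1,0)-R,axis=1), R.mean(0))
B=onplane(m,c((188,347),(334,477),(490,395)),0); print("base",B,np.linalg.norm(np.diff(B,axis=0),axis=1))
uv,Q=cloud("scene",d,(320,130,392,240))
k=(Q[:,2]>.07)&(Q[:,2]<.21)&(Q[:,0]>.5)&(Q[:,0]<.6)&(Q[:,1]<.34); Q=Q[k]
# plane fit robust
for i in range(5):
    c0=Q.mean(0); n=np.linalg.svd(Q-c0,full_matrices=False)[2][2]; e=(Q-c0)@n; Q=Q[np.abs(e)<max(.003,2.5*e.std())]
n*=np.sign(n[0]); print("lid",len(Q),c0,n,e.std(),"lean",np.degrees(np.arctan2(-n[2],np.hypot(*n[:2]))),"yaw",np.arctan2(n[1],n[0]))
print(np.percentile(Q,[0,1,50,99,100],axis=0))
L=c((347,28),(392,18),(478,68),(525,132),(500,320),(338,205))
# intersect rays with lid plane
o=toworld(m,np.zeros((1,3)))[0]; q=rays(m,L); w=toworld(m,np.hstack([q,np.ones((6,1))]))-o
print("lid corners",o+w*((n@(c0-o))/(w@n))[:,None])
# other
print("weight base",onplane(m,c((200,249)),0),"loupe base",onplane(m,c((86,328)),0),"dropper base",onplane(m,c((412,555)),0))
print("dropper tip", onplane(m,c((413,380)),.104),"loupe top",onplane(m,c((81,260)),.04),"weight top",onplane(m,c((198,190)),.038))
# rail cloud
uv,Q=cloud("scene",d,(370,110,520,270)); k=(Q[:,2]>.01)&(Q[:,2]<.2)&(Q[:,0]>.58)&(Q[:,1]>.1)
Q=Q[k]
for y in np.arange(.1,.5,.04):
    s=Q[np.abs(Q[:,1]-y)<.02]; 
    if len(s)>10: print(round(y,2),len(s),np.percentile(s[:,0],[1,5,50]),s[:,2].max())
E
```

```text
rim [[0.4416 0.3144 0.055 ]
 [0.5496 0.3192 0.055 ]
 [0.5562 0.1844 0.055 ]
 [0.4526 0.1842 0.055 ]] sides [0.1081 0.135  0.1036 0.1307] [0.5    0.2506 0.055 ]
base [[0.4444 0.3207 0.    ]
 [0.4522 0.1834 0.    ]
 [0.5604 0.1874 0.    ]] [0.1375 0.1083]
lid 4945 [0.5617 0.2516 0.1275] [ 0.996   0.0477 -0.0756] 0.0009168546873828761 lean 4.336178719308308 yaw 0.04782732951899234
[[0.5525 0.1839 0.07  ]
 [0.5546 0.1859 0.0711]
 [0.5618 0.2501 0.1281]
 [0.5682 0.3251 0.1876]
 [0.5702 0.3279 0.1901]]
lid corners [[0.5611 0.3261 0.1666]
 [0.5644 0.2897 0.187 ]
 [0.5677 0.2221 0.1872]
 [0.5681 0.1845 0.1688]
 [0.5596 0.1829 0.0564]
 [0.5527 0.3237 0.0548]]
weight base [[0.5001 0.4001 0.    ]] loupe base [[0.4043 0.3706 0.    ]] dropper base [[0.4523 0.1156 0.    ]]
dropper tip [[0.458  0.1264 0.104 ]] loupe top [[0.4115 0.3815 0.04  ]] weight top [[0.5058 0.4075 0.038 ]]
0.1 935 [0.688  0.6904 0.6996] 0.11094556262599753
0.14 1505 [0.6904 0.6913 0.7121] 0.11089909483574127
0.18 761 [0.698  0.701  0.7141] 0.12889562847475314
0.22 651 [0.6976 0.6991 0.719 ] 0.10880408737179675
0.26 1196 [0.6899 0.6909 0.7125] 0.10833260253911997
0.3 1348 [0.6882 0.6904 0.7038] 0.1085854729058046
0.34 804 [0.6893 0.6907 0.7107] 0.11004765498743327
0.38 171 [0.6907 0.6926 0.8242] 0.10772341253725984
0.42 831 [0.7193 0.7216 0.7443] 0.1174811804594931
```

```bash
cat >> h.py <<'E'
YAW=0.048; H=np.array([0.5562,0.2535,0.0])
ex=np.array([np.cos(YAW),np.sin(YAW),0]); ey=np.array([-np.sin(YAW),np.cos(YAW),0]); ez=np.array([0,0,1.])
def W(x,z,y=0): return H+ex*x+ey*y+ez*z      # hinge frame -> world
def quat(phi):
    tz=np.sin(phi)*ex-np.cos(phi)*ez; ty=np.cos(phi)*ex+np.sin(phi)*ez
    return Ro.from_matrix(np.stack([ey,ty,tz],1)).as_quat(),ty,tz
PHIM=np.radians(50)
def pose(th,g,tc=.010,phi=None,back=0):
    """lower finger's inner face touches tab's lower corner of a lid at angle th"""
    if phi is None: phi=min(PHIM,np.pi/2-th)
    q,ty,tz=quat(phi)
    E=W(-.135*np.cos(th),.055+.135*np.sin(th))
    return E-tz*(tc+back)+ty*g/2,q
E
python3 - <<'E'
from h import *
np.set_printoptions(precision=3,suppress=True)
for a in [(1.646,.04,.01,None,.06),(1.646,.016),(1.3,.016),(1.0,.016),(.7,.04),(.3,.04),(0,.04),(-.05,.04)]:
    p,q=pose(*a); print(a,p,r.solve_ik(p,q))
E
```

```text
(1.646, 0.04, 0.01, None, 0.06) [0.592 0.255 0.258] [0.281 0.608 1.086 0.017 1.521 0.231]
(1.646, 0.016) [0.575 0.254 0.199] [0.287 0.616 1.234 0.018 1.365 0.234]
(1.3, 0.016) [0.525 0.252 0.197] [ 0.356  0.388  1.663 -0.11   0.835  0.372]
(1.0, 0.016) [0.485 0.25  0.181] [ 0.447  0.291  1.994 -0.596  0.384  0.902]
(0.7, 0.04) [0.458 0.249 0.164] None
(0.3, 0.04) [0.433 0.248 0.117] [0.599 0.464 2.34  3.925 0.604 2.831]
(0, 0.04) [0.427 0.247 0.077] [0.609 0.589 2.371 3.805 0.723 2.995]
(-0.05, 0.04) [0.427 0.247 0.07 ] [0.609 0.611 2.372 3.789 0.742 3.017]
```

```bash
python3 - <<'E'
from h import *
np.set_printoptions(precision=2,suppress=True)
for th in (1.3,1.0,.7,.3,0,-.05):
  for ph in (10,15,20,25,30,35,40):
    p,q=pose(th,.04,.01,np.radians(ph)); s=r.solve_ik(p,q); print(th,ph,s)
E
```

```text
1.3 10 [ 0.33  0.44  1.55 -0.06  0.98  0.31]
1.3 15 [ 0.35  0.41  1.62 -0.1   0.86  0.36]
1.3 20 [ 0.36  0.37  1.69 -0.16  0.75  0.41]
1.3 25 [ 0.38  0.35  1.76 -0.24  0.63  0.49]
1.3 30 [ 0.4   0.33  1.83 -0.35  0.51  0.62]
1.3 35 [ 0.41  0.31  1.9  -0.55  0.41  0.81]
1.3 40 [ 0.43  0.31  1.96 -0.86  0.32  1.14]
1.0 10 [ 0.35  0.4   1.67 -0.07  0.91  0.34]
1.0 15 [ 0.37  0.37  1.73 -0.12  0.79  0.39]
1.0 20 [ 0.39  0.34  1.8  -0.18  0.68  0.46]
1.0 25 [ 0.41  0.32  1.87 -0.28  0.56  0.57]
1.0 30 [ 0.43  0.3   1.93 -0.43  0.46  0.73]
1.0 35 [ 0.45  0.29  1.99 -0.68  0.36  0.98]
1.0 40 None
0.7 10 [ 0.37  0.39  1.77 -0.08  0.81  0.37]
0.7 15 [ 0.39  0.36  1.84 -0.14  0.7   0.44]
0.7 20 [ 0.41  0.34  1.9  -0.22  0.59  0.53]
0.7 25 [ 0.43  0.32  1.96 -0.35  0.48  0.67]
0.7 30 [ 0.45  0.3   2.03 -0.57  0.38  0.89]
0.7 35 [ 0.48  0.3   2.09 -0.92  0.31  1.26]
0.7 40 None
0.3 10 [ 0.39  0.43  1.88 -0.09  0.67  0.41]
0.3 15 [ 0.41  0.4   1.95 -0.18  0.55  0.5 ]
0.3 20 [ 0.43  0.39  2.01 -0.31  0.44  0.64]
0.3 25 [ 0.46  0.37  2.07 -0.53  0.34  0.88]
0.3 30 None
0.3 35 None
0.3 40 None
0 10 [ 0.4   0.49  1.93 -0.11  0.56  0.44]
0 15 [ 0.42  0.47  1.99 -0.22  0.44  0.56]
0 20 [ 0.44  0.46  2.06 -0.41  0.33  0.76]
0 25 None
0 30 None
0 35 None
0 40 [0.55 0.5  2.28 4.02 0.41 2.7 ]
-0.05 10 [ 0.4   0.5   1.94 -0.12  0.54  0.44]
-0.05 15 [ 0.42  0.49  2.   -0.23  0.42  0.57]
-0.05 20 [ 0.44  0.47  2.06 -0.44  0.31  0.79]
-0.05 25 None
-0.05 30 None
-0.05 35 None
-0.05 40 [0.55 0.52 2.28 3.98 0.43 2.74]
```

```bash
cat >> h.py <<'E'
def quat2(phi,psi,flip=False):
    _,ty,tz=quat(phi); tz2=np.cos(psi)*tz-np.sin(psi)*ey; s=-1 if flip else 1
    return Ro.from_matrix(np.stack([s*np.cross(ty,tz2),s*ty,tz2],1)).as_quat(),ty,tz2
def pose2(th,g,phi,psi,tc=.010,back=0,flip=False,y=0):
    q,ty,tz=quat2(phi,psi,flip)
    return W(-.135*np.cos(th),.055+.135*np.sin(th),y)-tz*(tc+back)+ty*g/2,q
E
python3 - <<'E'
from h import *
np.set_printoptions(precision=2,suppress=True)
for fl in (False,True):
 for ps in (0,10,20,30):
  for ph in (20,30,40):
   o=[]
   for th in (1.3,.7,.3,0,-.05):
    p,q=pose2(th,.04,np.radians(ph),np.radians(ps),flip=fl); s=r.solve_ik(p,q); o.append(None if s is None else list(np.round(np.array(s)[3:],2)))
   print(fl,ps,ph,o)
p,q=pose2(1.646,.04,-.07,0,flip=True,back=.06); print(r.solve_ik(p,q))
E
```

```text
False 0 20 [[np.float64(-0.16), np.float64(0.75), np.float64(0.41)], [np.float64(-0.22), np.float64(0.59), np.float64(0.53)], [np.float64(-0.31), np.float64(0.44), np.float64(0.64)], [np.float64(-0.41), np.float64(0.33), np.float64(0.76)], [np.float64(-0.44), np.float64(0.31), np.float64(0.79)]]
False 0 30 [[np.float64(-0.35), np.float64(0.51), np.float64(0.62)], [np.float64(-0.57), np.float64(0.38), np.float64(0.89)], None, None, None]
False 0 40 [[np.float64(-0.86), np.float64(0.32), np.float64(1.14)], None, None, [np.float64(4.02), np.float64(0.41), np.float64(2.7)], [np.float64(3.98), np.float64(0.43), np.float64(2.74)]]
False 10 20 [[np.float64(-0.39), np.float64(0.88), np.float64(0.66)], [np.float64(-0.47), np.float64(0.74), np.float64(0.82)], [np.float64(-0.56), np.float64(0.62), np.float64(0.96)], [np.float64(-0.66), np.float64(0.53), np.float64(1.09)], [np.float64(-0.68), np.float64(0.52), np.float64(1.11)]]
False 10 30 [[np.float64(-0.62), np.float64(0.69), np.float64(0.92)], [np.float64(-0.78), np.float64(0.6), np.float64(1.17)], [np.float64(-0.97), np.float64(0.51), np.fl
[... 2939 characters left out ...]
float64(-1.67)], None, None]
True 20 40 [None, None, None, None, None]
True 30 20 [[np.float64(-0.67), np.float64(1.2), np.float64(-2.21)], [np.float64(-0.7), np.float64(1.11), np.float64(-2.05)], [np.float64(-0.74), np.float64(1.02), np.float64(-1.93)], [np.float64(-0.78), np.float64(0.96), np.float64(-1.84)], [np.float64(-0.79), np.float64(0.95), np.float64(-1.83)]]
True 30 30 [[np.float64(-0.83), np.float64(1.09), np.float64(-1.97)], [np.float64(-0.88), np.float64(1.03), np.float64(-1.79)], [np.float64(-0.94), np.float64(0.96), np.float64(-1.64)], [np.float64(-0.99), np.float64(0.91), np.float64(-1.53)], None]
True 30 40 [None, None, None, None, None]
[ 0.28  0.6   1.09  0.02  1.51 -2.91]
```

```bash
python3 - <<'E'
from h import *
np.set_printoptions(precision=3,suppress=True)
th=1.646; phi=np.pi/2-th
command_gripper(.04)
p,q=pose2(th,.004,phi,0,tc=.008,back=.05); r.reach(p,q)
s=r.read_state(); print(s["time_s"],p,s["eef_pos"],s["grip_width"])
for n in ("scene","wrist"):
    s=r.read_state(); im,d=optics.get_image(n); np.save(f"pics/{n}1d.npy",d); cv2.imwrite(f"pics/{n}1.png",im[:,:,::-1] if n=="wrist" else cv2.resize(im[80:330,250:550,::-1],None,fx=2.4,fy=2.4))
E
```

```text
1.6667 [0.573 0.254 0.247] [0.573 0.253 0.247] 0.03969799901824138
```

View pics/scene1.png

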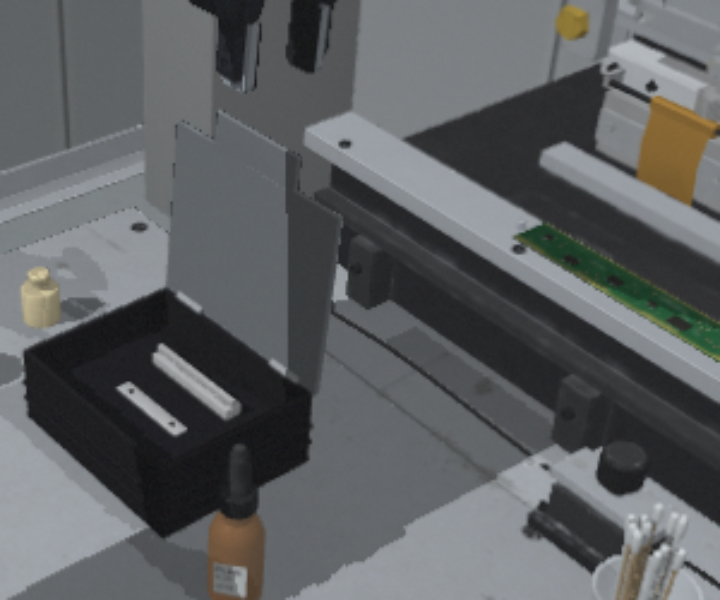

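View pics/wrist1.png

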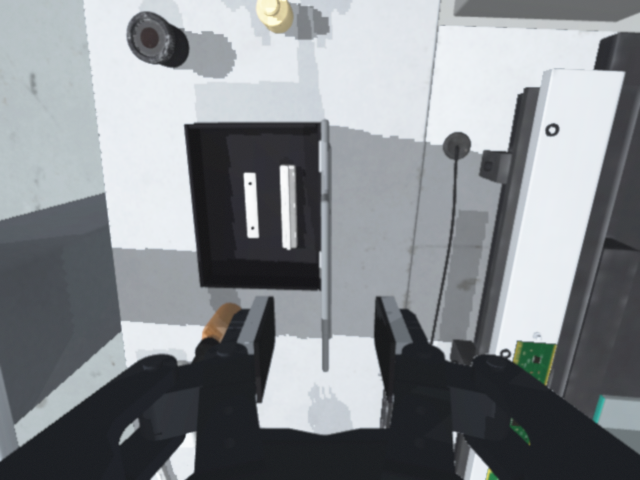

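The wrist view shows the lid edge-on at column 325. That is midway between the finger faces (columns 272 and 378), with the tab end at rows 320–370. I'll check the tip length and the tab position from the depth image, then descend.

```bash
python3 - <<'E'
from h import *
np.set_printoptions(precision=4,suppress=True)
s=r.read_state(); d=np.load("pics/wrist1d.npy"); m=optics.camera_model("wrist")
uv,P=cloud("wrist",d,(255,280,395,420),s)
k=(P[:,2]>.15)
T=Ro.from_quat(s["eef_rot"]).inv().apply(P-s["eef_pos"])
for nm,(a,b) in dict(L=(255,275),mid=(310,340),R=(375,395)).items():
    kk=k&(uv[:,0]>=a)&(uv[:,0]<b); 
    if kk.sum(): print(nm,kk.sum(),"tool z max",np.percentile(T[kk],[1,50,99],axis=0),"\n world",np.percentile(P[kk],[1,50,99],axis=0))
E
```

```text
L 1814 tool z max [[-0.0096 -0.0259 -0.0517]
 [ 0.0058 -0.0206 -0.0016]
 [ 0.0181 -0.0145  0.0215]] 
 world [[0.5457 0.2419 0.2278]
 [0.5523 0.2574 0.2509]
 [0.5617 0.2701 0.3004]]
mid 795 tool z max [[-0.0625 -0.0019  0.0575]
 [-0.0195  0.0003  0.0598]
 [ 0.0021  0.0029  0.0929]] 
 world [[0.567  0.1899 0.1549]
 [0.5696 0.2328 0.188 ]
 [0.572  0.2544 0.1903]]
R 1819 tool z max [[-0.0098  0.0135 -0.0516]
 [ 0.0059  0.0196 -0.0016]
 [ 0.0181  0.0249  0.0213]] 
 world [[0.5895 0.2436 0.225 ]
 [0.593  0.2593 0.2478]
 [0.5962 0.2714 0.2982]]
```

```bash
python3 - <<'E'
from h import *
np.set_printoptions(precision=3,suppress=True)
th=1.646; D=np.radians
p,q=pose2(th,.004,np.pi/2-th,0,tc=.008); print("stop",r.move_straight(p,q,speed=.06,max_force=3))
command_gripper(.016); s=r.read_state(); print(s["time_s"],s["eef_pos"]-p,s["grip_width"],s["contact_force"])
for n in ("scene","wrist"):
    im,d=optics.get_image(n); np.save(f"pics/{n}2d.npy",d); cv2.imwrite(f"pics/{n}2.png",im[:,:,::-1] if n=="wrist" else cv2.resize(im[80:330,250:550,::-1],None,fx=2.4,fy=2.4))
E
```

```text
stop False
3.1083 [0. 0. 0.] 0.015895537160565344 [ 0.151 -0.366 -0.635]
```

View pics/scene2.png

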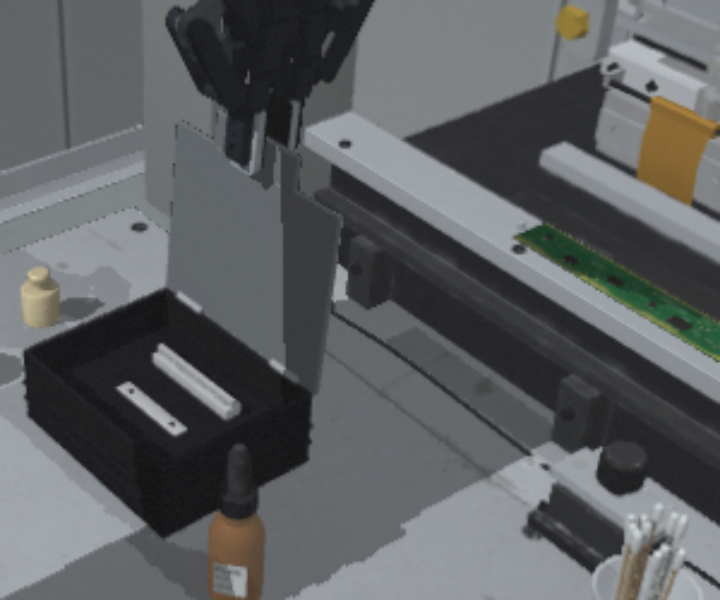

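View pics/wrist2.png

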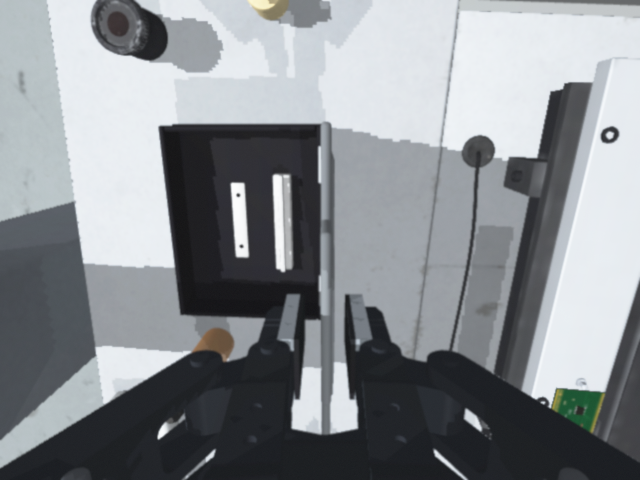

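The fingers straddle the lid without touching it: lid at column 327, finger faces at 300 and 350. Now I tip it and catch it.

```bash
python3 - <<'E'
from h import *
np.set_printoptions(precision=3,suppress=True)
for a in (1.55,1.47,1.40,1.34,1.28,1.22,1.16,1.13):
    p,q=pose2(a,.004,np.pi/2-a,0,tc=.008); st=r.move_straight(p,q,speed=.03); s=r.read_state(); print(a,s["time_s"],s["contact_force"])
im,d=optics.get_image("scene"); np.save("pics/scene3d.npy",d); cv2.imwrite("pics/scene3.png",cv2.resize(im[80:330,250:550,::-1],None,fx=2.4,fy=2.4))
im,d=optics.get_image("wrist"); cv2.imwrite("pics/wrist3.png",im[:,:,::-1])
E
```

```text
1.55 3.8167 [-0.523 -0.645 -0.039]
1.47 4.35 [-0.431  0.008 -0.2  ]
1.4 4.8333 [0.167 0.218 0.22 ]
1.34 5.2667 [ 0.154 -0.129  0.689]
1.28 5.7 [0.996 0.315 0.153]
1.22 6.1333 [ 0.401 -0.316  0.986]
1.16 6.5667 [-0.832 -0.231  0.186]
1.13 6.8583 [-0.839  0.192 -0.603]
```

View pics/scene3.png

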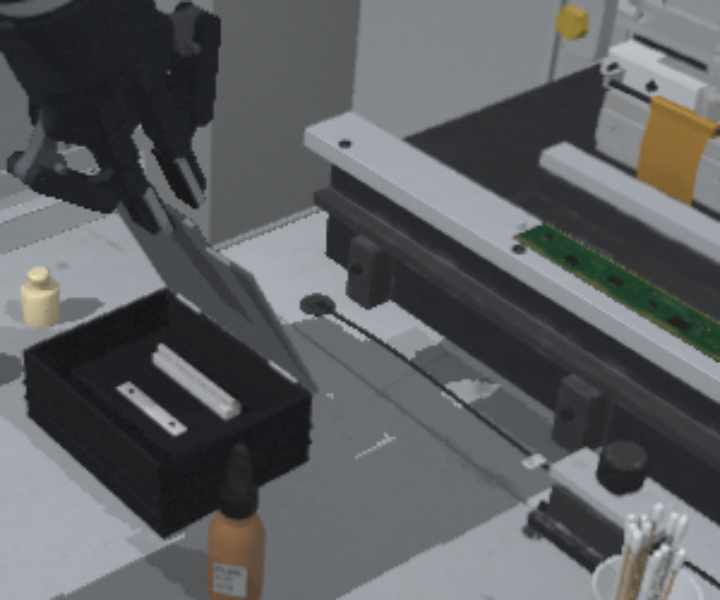

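View pics/wrist3.png

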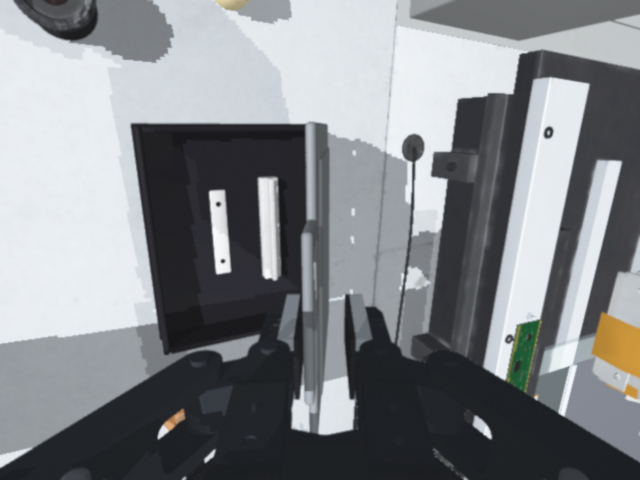

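The lid has tipped and rests on the front (lower) finger, at column 302 in the wrist view, at about 1.08 rad. Next I widen the gap in small steps and check again.

```bash
python3 - <<'E'
from h import *
np.set_printoptions(precision=3,suppress=True)
r.hold(.3)
for g in (.022,.028,.034,.04,.046,.052,.058,.065): command_gripper(g)
s=r.read_state(); print(s["time_s"],s["grip_width"],s["contact_force"])
r.hold(.4)
im,d=optics.get_image("scene"); np.save("pics/scene4d.npy",d); cv2.imwrite("pics/scene4.png",cv2.resize(im[80:330,250:550,::-1],None,fx=2.4,fy=2.4))
im,d=optics.get_image("wrist"); np.save("pics/wrist4d.npy",d); cv2.imwrite("pics/wrist4.png",im[:,:,::-1])
s=r.read_state()
uv,P=cloud("wrist",d,(230,250,420,420),s); T=Ro.from_quat(s["eef_rot"]).inv().apply(P-s["eef_pos"])
for sg in (-1,1):
    k=(np.abs(sg*T[:,1]-.036)<.005)&(T[:,2]>-.01)&(np.abs(T[:,0])<.015)&(T[:,2]<.03); print(sg,k.sum(),np.percentile(T[k],[1,50,99],axis=0))
# schedule IK check
for th,ph,ps in ((.8,25,5),(.7,25,12),(.55,25,20),(.3,25,20),(.1,25,20),(.01,25,20)):
    p,q=pose2(th,.065,np.radians(ph),np.radians(ps),tc=.006); print(th,r.solve_ik(p,q))
E
```

```text
9.1333 0.06490515930952329 [ 0.342 -1.196 -0.31 ]
-1 918 [[-0.014 -0.035 -0.003]
 [ 0.001 -0.033  0.009]
 [ 0.014 -0.031  0.014]]
1 785 [[-0.01   0.032 -0.003]
 [ 0.001  0.032  0.008]
 [ 0.012  0.034  0.018]]
0.8 [ 0.466  0.352  1.868 -0.458  0.602  0.776]
0.7 [ 0.543  0.398  1.845 -0.622  0.708  0.983]
0.55 [ 0.622  0.469  1.819 -0.745  0.836  1.16 ]
0.3 [ 0.638  0.505  1.873 -0.803  0.779  1.259]
0.1 [ 0.645  0.548  1.902 -0.857  0.733  1.34 ]
0.01 [ 0.645  0.57   1.911 -0.883  0.714  1.376]
```

View pics/scene4.png

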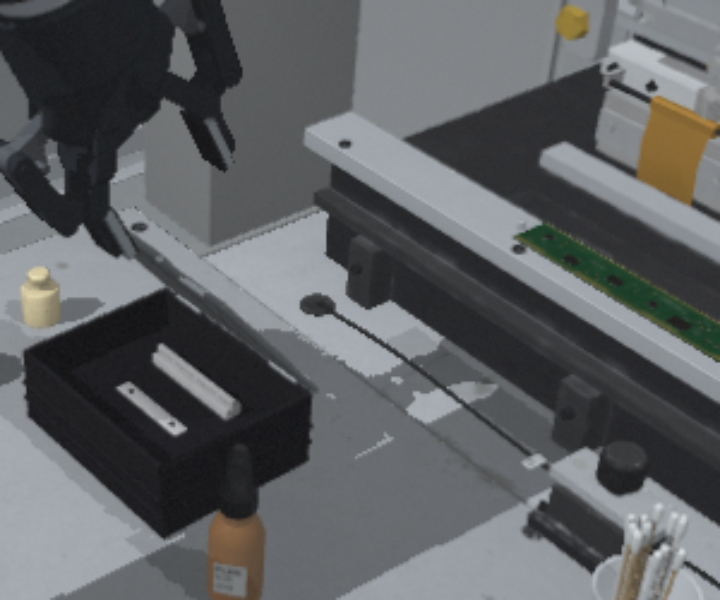

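View pics/wrist4.png

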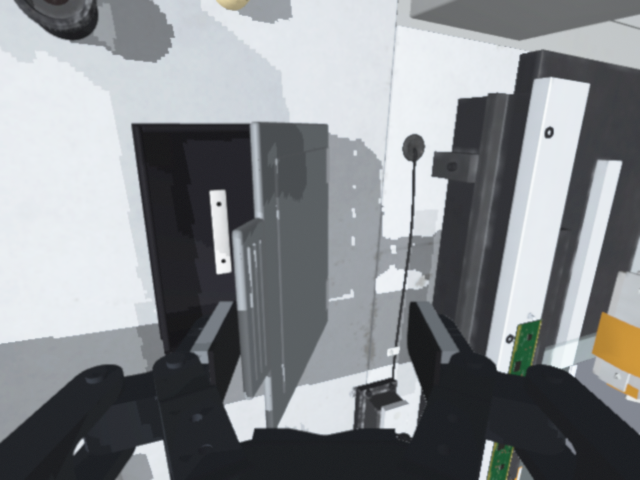

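```bash
python3 - <<'E'
from h import *
np.set_printoptions(precision=4,suppress=True)
s=r.read_state(); d=np.load("pics/wrist4d.npy")
uv,P=cloud("wrist",d,(245,190,320,300),s)
Q=P-H; X=Q@ex; Z=P[:,2]-.055; k=(Z>0)&(X<.02)&(X>-.13)
ang=np.arctan2(Z-0,-X)
A=np.stack([X,P[:,1],P[:,2]],1)[k]
for i in range(6):
    c=A.mean(0); n=np.linalg.svd(A-c,full_matrices=False)[2][2]; n*=np.sign(n[2]); e=(A-c)@n; A=A[np.abs(e)<max(.002,2*e.std())]
th=np.arctan2(n[0],n[2]); print(len(A),c,n,e.std(),"theta",th)
print("tool z,y of tab corner:", [Ro.from_quat(s["eef_rot"]).inv().apply(W(-.135*np.cos(t),.055+.135*np.sin(t))-s["eef_pos"]) for t in (th,.87)])
E
```

```text
7792 [-0.0522  0.2715  0.1283] [0.7701 0.0026 0.6379] 0.0005377946845013878 theta 0.8790669764953783
tool z,y of tab corner: [array([ 0.    , -0.0355,  0.0122]), array([ 0.    , -0.0367,  0.0126])]
```

Measured lid angle is 0.879 rad, matching the predicted 0.87. The tab overlaps the finger by only about 5 mm, so I slide the hand in deeper and then lower it in steps.

```bash
python3 - <<'E'
from h import *
np.set_printoptions(precision=3,suppress=True)
D=np.radians
p,q=pose2(.85,.065,np.pi/2-1.13,0,tc=.004); r.move_straight(p,q,speed=.02)
for th,ps in ((.78,5),(.70,10),(.62,15),(.54,20),(.46,20),(.38,20)):
    p,q=pose2(th,.065,D(25),D(ps),tc=.004); r.move_straight(p,q,speed=.025); s=r.read_state(); print(th,s["time_s"],s["contact_force"],s["joint_positions"][3:5])
im,d=optics.get_image("scene"); np.save("pics/scene5d.npy",d); cv2.imwrite("pics/scene5.png",cv2.resize(im[80:330,250:550,::-1],None,fx=2.4,fy=2.4))
s=r.read_state(); im,d=optics.get_image("wrist"); np.save("pics/wrist5d.npy",d); cv2.imwrite("pics/wrist5.png",im[:,:,::-1])
E
```

```text
0.78 10.8917 [-0.476 -0.51  -0.544] [-0.465  0.592]
0.7 11.475 [ 0.032  0.456 -1.22 ] [-0.592  0.664]
0.62 12.0583 [-0.502  0.149 -0.473] [-0.684  0.745]
0.54 12.6417 [-0.72  -0.252 -0.89 ] [-0.75   0.829]
0.46 13.225 [-0.708  0.815 -0.292] [-0.767  0.812]
0.38 13.8083 [-1.28  -0.376 -0.124] [-0.786  0.793]
```

View pics/scene5.png

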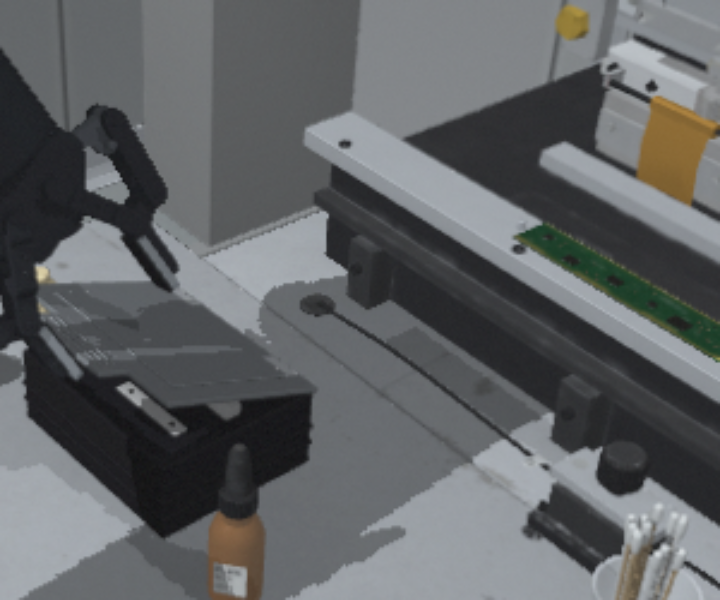

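View pics/wrist5.png

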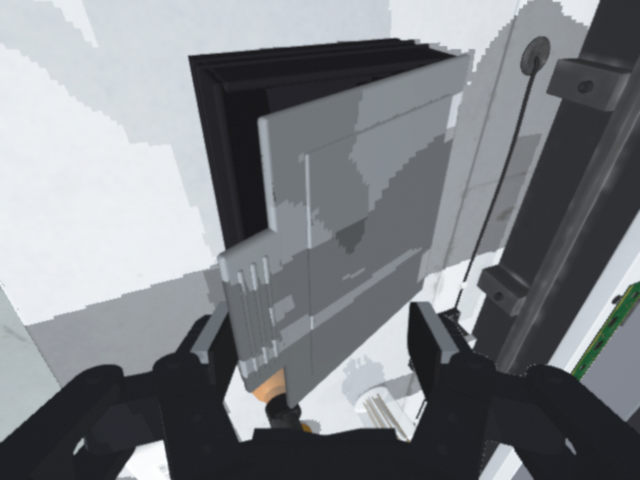

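The lid still rests on the lower finger at roughly 0.35 rad, and both tab corners (rows 260–385 in the wrist view) show the finger is within the tab. Now the final lowering.

```bash
python3 - <<'E'
from h import *
np.set_printoptions(precision=3,suppress=True)
D=np.radians
for th in (.30,.22,.15,.09,.05):
    p,q=pose2(th,.065,D(25),D(20),tc=.004); r.move_straight(p,q,speed=.02); s=r.read_state(); print(th,s["time_s"],s["contact_force"])
im,d=optics.get_image("scene"); cv2.imwrite("pics/scene6.png",cv2.resize(im[80:330,250:550,::-1],None,fx=2.4,fy=2.4))
s=r.read_state(); im,d=optics.get_image("wrist"); np.save("pics/wrist6d.npy",d); cv2.imwrite("pics/wrist6.png",im[:,:,::-1])
uv,P=cloud("wrist",d,(270,80,420,260),s)
A=np.stack([(P-H)@ex,(P-H)@ey,P[:,2]],1); A=A[(A[:,0]>-.11)&(A[:,0]<-.01)&(np.abs(A[:,1])<.065)&(A[:,2]>.05)&(A[:,2]<.1)]
for i in range(6):
    c=A.mean(0); n=np.linalg.svd(A-c,full_matrices=False)[2][2]; n*=np.sign(n[2]); e=(A-c)@n; A=A[np.abs(e)<max(.002,2*e.std())]
print(len(A),c,n,"theta",np.arctan2(n[0],n[2]))
E
```

```text
0.3 14.6 [-1.739 -0.695 -0.597]
0.22 15.2917 [-1.034 -0.819  0.225]
0.15 15.9167 [-1.283  0.669 -1.037]
0.09 16.475 [-1.91   0.172 -0.07 ]
0.05 16.8917 [-1.328  0.071 -1.454]
13621 [-0.087  0.046  0.063] [0.011 0.009 1.   ] theta 0.011398369445515224
```

View pics/scene6.png

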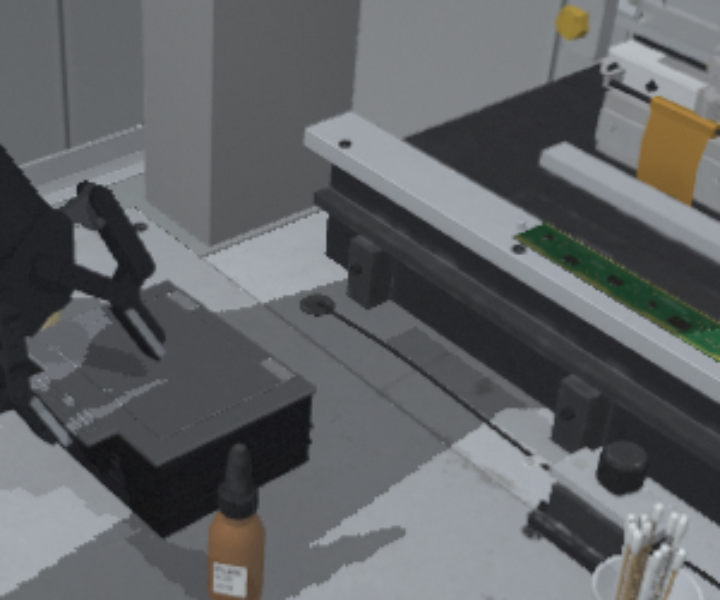

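View pics/wrist6.png

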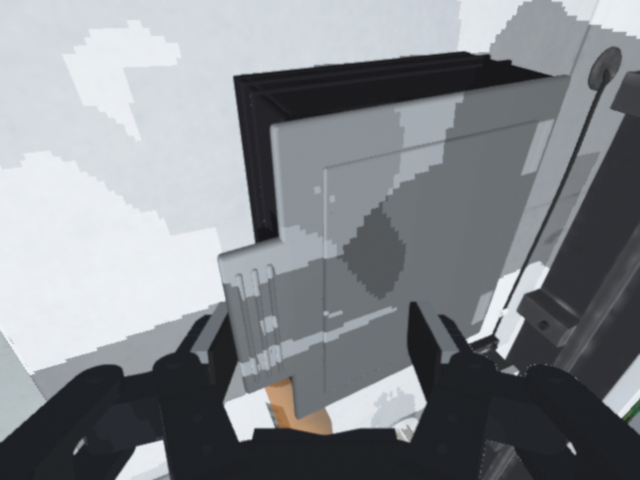

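The lid is almost down (plane fit 0.011 rad). I withdraw horizontally first so the tab slides off the finger, then back out.

```bash
python3 - <<'E'
from h import *
np.set_printoptions(precision=3,suppress=True)
D=np.radians
s=r.read_state(); p0=np.array(s["eef_pos"]); q,ty,tz=quat2(D(25),D(20))
r.move_straight(p0-ex*.012,q,speed=.015)
r.move_straight(p0-ex*.04,q,speed=.05)
p=p0-ex*.04-tz*.10; r.move_straight(p,q,speed=.1)
s=r.read_state(); print(s["time_s"],s["contact_force"],s["eef_pos"])
im,d=optics.get_image("scene"); np.save("pics/scene7d.npy",d); cv2.imwrite("pics/scene7.png",im[:,:,::-1])
s=r.read_state(); im,d=optics.get_image("wrist"); np.save("pics/wrist7d.npy",d); cv2.imwrite("pics/wrist7.png",im[:,:,::-1])
E
```

```text
19.8 [ 0.046 -0.563 -0.009] [0.368 0.28  0.164]
```

View pics/scene7.png

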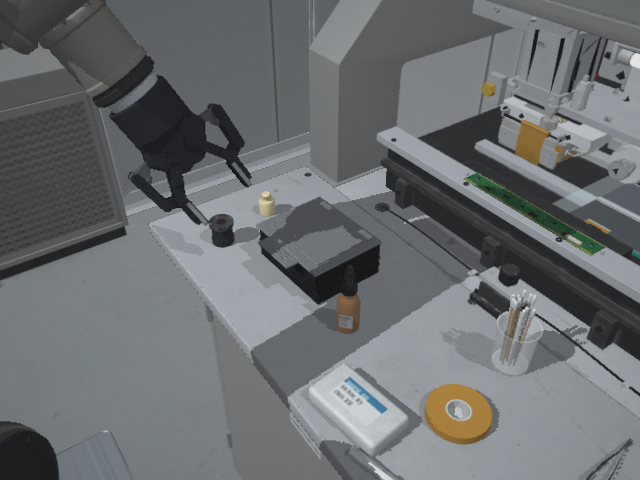

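View pics/wrist7.png

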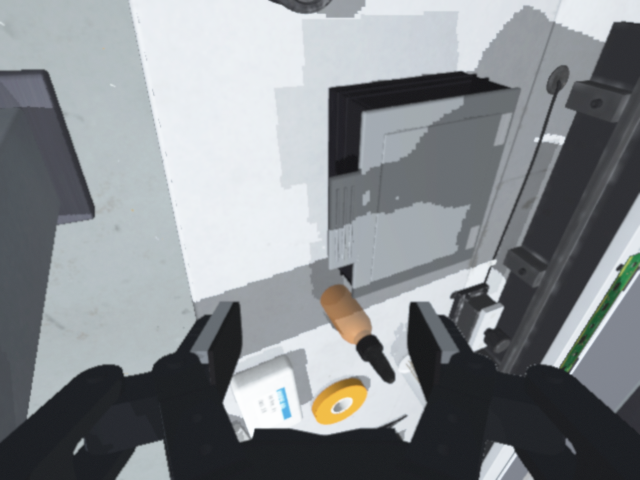

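```bash
python3 - <<'E'
from h import *
np.set_printoptions(precision=4,suppress=True)
a=cv2.imread("pics/scene0.png"); b=cv2.imread("pics/scene7.png")
for nm,(u0,v0,u1,v1) in dict(weight=(253,186,282,222),loupe=(205,210,238,250),dropper=(330,262,365,335),casebase=(262,250,345,300)).items():
    ga=cv2.cvtColor(a[v0:v1,u0:u1],6).astype(np.float32); gb=cv2.cvtColor(b[v0:v1,u0:u1],6).astype(np.float32)
    print(nm,cv2.phaseCorrelate(ga,gb,cv2.createHanningWindow(ga.shape[::-1],cv2.CV_32F)))
d=np.load("pics/scene7d.npy"); uv,P=cloud("scene",d,(260,200,380,272))
A=np.stack([(P-H)@ex,(P-H)@ey,P[:,2]],1); A=A[(A[:,0]>-.105)&(A[:,0]<-.008)&(np.abs(A[:,1])<.062)&(A[:,2]>.045)&(A[:,2]<.08)]
for i in range(6):
    c=A.mean(0); n=np.linalg.svd(A-c,full_matrices=False)[2][2]; n*=np.sign(n[2]); e=(A-c)@n; A=A[np.abs(e)<max(.002,2*e.std())]
print(len(A),c,"theta",np.arctan2(n[0],n[2]), "tilt y",n[1])
E
```

```text
weight ((-0.17759035997458206, 0.00661447540761273), 0.997508681261981)
loupe ((0.06673220717873818, 0.09390434533771952), 0.9065549148453607)
dropper ((-0.10166708610858421, 0.4906557208832183), 0.8736004077063666)
casebase ((0.014046138355382709, 0.41906867641820256), 0.33283995151519774)
3497 [-0.0581 -0.0036  0.0593] theta -0.0011909096699515525 tilt y -0.0029245162327085628
```

The lid measures 0.00 rad, its top is at z = 59 mm as expected, and nothing has shifted. The hand is clear, so I'm handing it in.

```bash
python3 - <<'E'
from h import *
r.finish_job(); print(r.read_state()["time_s"])
E
```

```text
the job is handed in; nothing more can be done
the job is handed in; nothing more can be done
```

The lid is shut, the hand is clear, and I handed the job in about 20 s into the 45 s allowed.

**What I did:** I straddled the thumb tab loosely with the two fingers (16 mm gap, 4 mm plate). The rear finger tipped the lid forward and the front finger caught it at about 1.1 rad. I widened the gap while the lid rested on that finger and lowered it in small slow steps. At the end I slid the finger out from under the tab horizontally and backed the hand away.

**Last checks:**
- **Lid:** a plane fitted to the scene camera's depth gives −0.001 rad, with the top at 59 mm as expected for a shut lid.
- **Bystanders:** the weight, loupe and dropper each moved less than 0.5 pixel between the first and last pictures.
- **Case:** its base area also shifted under 0.5 pixel, but that match was weak because the tab and shadows now cover part of it. The lid depth shows it still in place and level.
- **Forces:** wrist readings stayed within about 2 N in the steps I printed. Sensor noise is around 1 N and I could not measure finger contact force directly.
- **One disagreement:** part way down, the lid sat about 3 mm lower than the finger geometry predicted. This is roughly the 2 mm calibration tolerance and changed nothing.

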